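# Register a sample bottle in the labelling cradle

## Task

Lay the upright, unlabelled sample bottle on its side on the two rails of the labelling cradle, with its base towards the sprung plunger. Then slide it along the rails against the plunger until its base sits firmly home on the stop plate, without forcing it, and finish while still holding it pressed there for labelling: do not let go. Leave the tasting glass, the glue stick and the carton of labels alone.

Things in the scene. Friction and masses are not known exactly. Their poses are not given: they have to be found in the camera images.
- bottle_center (a point): Middle of the small green glass sample bottle with a black cap and no label (about 0.16 kg, 130 mm tall; straight body 40 mm in diameter from 5 to 75 mm above its base, then a shoulder and a neck about 16 mm thick); it starts upright on the desk. The point lies on its axis, 65 mm above its base; its z axis points from base to cap.
- bottle_base (a point): Centre of the sample bottle's base (rounded edge, flat part 30 mm in diameter), z axis towards the cap.
- cradle: Fixed labelling cradle: black base plate 70 (x) by 236 (y) by 10 mm, two steel rails 10 mm thick along y, centres 22 mm apart, tops 45 mm above the desk, from y = -108 mm to the upright aluminium stop plate (y = +65 to +77 mm, 56 mm wide, 90 mm high); -y end open. A bottle on the rails has its axis over the y axis, 62 mm up. Rails lie within 16 mm of it. Origin: plate's underside centre.
- stop_face (a point): point on the stop plate's face (the face that looks to the cradle's -y) where the axis of a bottle on the rails meets it, 62 mm above the desk; axes as the cradle's. A bottle is home when its base is flat against this face. The plate is a light bracket: 60 N is too much for it.
- plunger_tip (a point): tip of the brass plunger (12 mm thick) that sticks 15 mm out of the stop plate towards the cradle's -y, 62 mm above the desk; axes as the cradle's.
- plunger (a joint): how far the plunger is pushed in (m), 0 = fully out, 0.015 = tip level with the stop face. Its spring pushes back with 4.5 N at 0 and about 8.3 N at 0.015, and drives the bottle back as soon as it is let go, so the stop plate feels only what is pushed beyond that.
- tasting_glass_center (a point): middle of the stemmed tasting glass, 63 mm wide and 155 mm tall, upright on the desk: bystander. Point 78 mm above its foot.
- glue_stick_center (a point): middle of the glue stick, 28 mm in diameter and 84 mm tall, upright on the desk: bystander. Point 42 mm above its foot.
- label_carton_center (a point): middle of the open carton of labels, 68 by 118 mm and 81 mm tall: bystander. Point 40 mm above its underside.
Not all that is in view belongs to the job. Of the things that look like the part that bears bottle_center, the largest one is meant.

How it is judged:
On the way:
1. the bottle lies on the rails, base towards the plunger, plunger not yet pushed home (angle between the z axis of bottle_center and the y axis of cradle, either way round below 0.15 rad and z of bottle_center in the frame of cradle between 0.058 and 0.068 m and distance between bottle_base and stop_face below 0.06 m and value of joint plunger below 0.012 m), for 0.1 s.
At the end, for the whole second after the job is handed in: Robot still holding or pushing the bottle (over 1 N); bottle along the rails (within 0.08 rad, middle at most 67 mm up), base centre within 6 mm of the stop-face point, plunger in at least 12.5 mm, base bearing on the stop plate with over 1.5 N, all through the last second (value of joint plunger above 0.0125 m and contact force between bottle and stop_plate above 1.5 N and distance between bottle_base and stop_face below 0.006 m and angle between the z axis of bottle_center and the y axis of cradle, either way round below 0.08 rad and z of bottle_center in the frame of cradle below 0.067 m and contact force between any of the fingers, the arm and bottle above 1 N); the arm keeps its last pose, push and grip.
It fails at once if the stop plate is forced (over 60 N) (contact force between bottle and stop_plate above 60 N).
It fails at once if a bystander is shifted by more than 30 mm or tipped (distance of any of tasting_glass_center, glue_stick_center, label_carton_center from where it was at the start of the episode above 0.03 m).
It also fails if it takes over 48 s, if anything falls off the work surface, if the arm or the gripper's body presses on something with over 40 N, if the wrist force passes 120 N, or if a joint passes its speed limit or range.

## Robot

A 7-joint arm with a two-finger parallel gripper is mounted at the origin on a cart in front of the work surface, level with it; the furniture and walls round the work are solid. World frame = base frame: x ahead of the robot, y to its left, z up, the work surface at z = 0. Lengths are in m, angles in rad, forces in N, time in s.
With the tool pointing down it reaches from about 0.425 to 0.875 m from the base axis. Payload 8.4 kg.
Tool frame: the origin (TCP) lies midway between the tips of the shut fingers; the grasp point (between the pads) lies 19 mm behind it; x points along the fingers, y is the direction in which the jaws open and shut, and the axes are right-handed (so a half turn about x gives the same grasp; the last joint's range is limited). The gripper opens to 85 mm and grips with 20 to 120 N. Pads are 22 mm wide; open, the fingers measure 114 mm over their backs; the gripper's body (76 mm by 85 mm) begins 54 mm behind the grasp point. The pads swing forward as they close: fully open they stand 13 mm farther back than shut.
Start: joints at [1.203, 0.333, 0.04, 1.465, -0.013, 1.343, -0.059], TCP at [0.173, -0.627, 0.231] pointing down, gripper open.
Joint ranges: [-2.58, 2.58], [-0.38, 2.09], [-1.3, 1.39], [0.25, 2.4], [-1.5, 4.64], [0.08, 2.09], [-2.65, 2.65]. Speed limits (rad/s): [2.22, 2.22, 2.79, 2.79, 3.14, 3.14, 3.14].

## Interface

Orientations are given as a unit quaternion [x, y, z, w].
In Python, from rig import env gives the robot as it stands.
- The arm moves only by the tool servo_tool, never from a script. Its argument "plan" is a list of rows, each a list of 4 numbers: the shift along the tool's x, y, z each as a share of 500 mm, from -1 to 1, then the turn about the tool's x as a share of pi/2 rad, from -1 to 1. A call has 1 to 12 rows; each row shifts and turns the commanded pose from where the row before left it, along the tool's axes as they then stand; what a row does not reach is not made up. A row lasts 1/12 s, in which the tool goes at most 41.7 mm and 7.16 degrees, less where a joint would pass 70% of its speed; a pose out of reach is approached as far as the arm can. A call with a number of a shift or a turn outside -1 to 1 is refused whole. A call with a gripper value outside its range is refused whole. "fingers" is the closure in counts, from 0 (fully open) to 255 (shut), set as the call begins (left out, the last holds). The fingers move at their own pace and stop on an object; "squeeze" is the grip in N (left out, the last holds). Time passes only in rows, so rows that do not move let the fingers close. It gives the time, the measured TCP pose, the force and the opening at its end, in the units of the state.
- env.state(): the state, without advancing time (a new reading comes with each control period).
- env.camera(name): name is "side" or "top" or "wrist"; returns a dict with "image" (420x560x3 uint8, blue, green, red), "depth" (420x560 float32, m along the optical axis (not along the pixel's ray), 0 where there is no reading), "fov_y" (degrees; the focal length in pixels is half the picture's height over the tangent of half this angle, whatever the lens; pixels are square), "cx", "cy" (the principal point, pixels), "R" (3x3) and "t" (3): a world point X has camera coordinates R X + t; the wrist camera has in their place "tool_from_camera" (4x4, takes a point from camera to tool coordinates, whose origin is the TCP and whose axes are the tool frame's). Camera axes: x right, y down, z forward; pixel columns grow to the right and rows downward; lengths in m; the calibration is good to about 2 mm. A picture is of the moment at which its call begins: read the wrist's pose just before it.
- env.finish_job(): hands the job in, once; it reports no verdict.
The state is a dict: "t": time; "joint_positions": joint angles; "qd": joint speeds; "effort": joint torques, N m; "ee_pos": TCP position; "eef_rot": TCP orientation; "force": force on the tool from outside, world axes, zero at the start; "wrist_torque": the same for the moment, N m; "grip_width": finger opening in m.
Only numpy, scipy, OpenCV 4.12 (cv2) and the standard library are available. Lean on these libraries where they do the work, as an engineer would, in place of code of your own. Each camera call takes 0.05 s, during which the arm holds its last target. There are 200 camera calls.

## Working session

There is one attempt and no reset: what is moved stays moved. The work goes in short steps, Python scripts to look and compute and a tool call to move; the robot and the scene stay as the last step left them, time stands still between calls to the robot, and variables do not carry over. Pictures are saved under pics/ and viewed, about 8 in all and at most 12, crops included, and the job is handed in when it is done.

Besides the shell and the picture viewer there is one more tool, called after ">>>" as a command line: name --pt "numbers of a row" for each row, then --argument value for the rest. servo_tool: Moves the arm, as the interface text tells. Shift numbers are shares of 500 mm and turn numbers shares of pi/2 rad, none past 1 either way. Its arguments: {"type":"object","properties":{"plan":{"type":"array","items":{"type":"array","items":{"type":"number","minimum":-1,"maximum":1}}},"fingers":{"type":"number"},"squeeze":{"type":"number"}},"required":["plan"]}

```bash
mkdir -p pics; ls; cat > h.py <<'E'
import numpy as np, cv2
from rig import env
from scipy.spatial.transform import Rotation as Ro
def cam(n):
    s=env.state(); c=env.camera(n); f=c["image"].shape[0]/2/np.tan(np.radians(c["fov_y"])/2)
    c["f"]=f
    if n=="wrist":
        T=np.array(c["tool_from_camera"]); W=np.eye(4); W[:3,:3]=Ro.from_quat(s["eef_rot"]).as_matrix(); W[:3,3]=s["ee_pos"]
        c["W"]=W@T
    else:
        R=np.array(c["R"]); W=np.eye(4); W[:3,:3]=R.T; W[:3,3]=-R.T@np.array(c["t"]); c["W"]=W
    return c
def cloud(c):
    h,w=c["depth"].shape; u,v=np.meshgrid(np.arange(w),np.arange(h)); d=c["depth"]
    P=np.stack([(u-c["cx"])/c["f"]*d,(v-c["cy"])/c["f"]*d,d],-1)
    P=P@c["W"][:3,:3].T+c["W"][:3,3]; P[d==0]=np.nan
    return P
def ray(c,u,v,z):
    r=c["W"][:3,:3]@np.array([(u-c["cx"])/c["f"],(v-c["cy"])/c["f"],1]); o=c["W"][:3,3]
    return o+r*(z-o[2])/r[2]
E
python3 - <<'E'
from h import *
s=env.state(); print({k:np.round(v,4) for k,v in s.items()})
print(Ro.from_quat(s["eef_rot"]).as_matrix().round(3))
for n in("top","side"):
    c=cam(n); cv2.imwrite(f"pics/{n}0.png",c["image"]); print(n,c["W"].round(3),c["f"],(c["depth"]>0).mean())
    np.savez(f"{n}0.npz",**{k:c[k] for k in("image","depth","W","f","cx","cy")})
E
```

```text
pics
{'t': np.float64(0.0), 'joint_positions': array([ 1.2028,  0.3339,  0.0399,  1.4663, -0.0134,  1.3433, -0.0585]), 'qd': array([ 0.0007, -0.0004, -0.0002, -0.001 , -0.0004,  0.0022, -0.0001]), 'effort': array([-7.00000e-04, -6.58574e+01,  1.36510e+00, -4.05576e+01,
        1.67000e-02,  1.25000e-02,  0.00000e+00]), 'ee_pos': array([ 0.1725, -0.6262,  0.2304]), 'eef_rot': array([-0.7006, -0.0953,  0.7008, -0.0942]), 'force': array([0.2247, 0.407 , 0.4597]), 'wrist_torque': array([-0.0211, -0.0258,  0.0273]), 'grip_width': np.float64(0.0855)}
[[-0.001  0.266 -0.964]
 [ 0.002 -0.964 -0.266]
 [-1.    -0.002  0.   ]]
top [[-0.006 -0.986  0.169  0.453]
 [-1.     0.009  0.019  0.034]
 [-0.021 -0.169 -0.985  1.12 ]
 [ 0.     0.     0.     1.   ]] 415.6810212277087 0.9958971088435374
side [[ 0.967 -0.135  0.215  0.33 ]
 [-0.254 -0.537  0.805 -1.049]
 [ 0.007 -0.833 -0.554  0.846]
 [ 0.     0.     0.     1.   ]] 535.7217227710277 0.9960034013605442
```

View pics/top0.png

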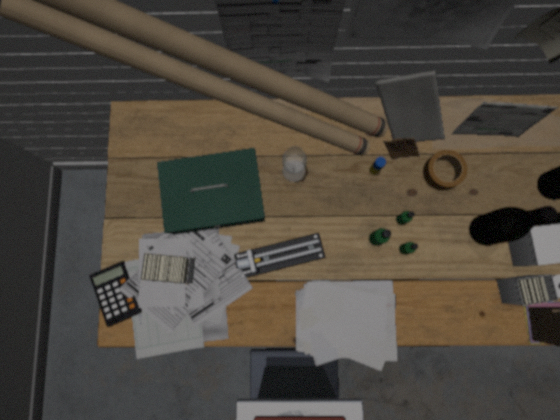

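View pics/side0.png

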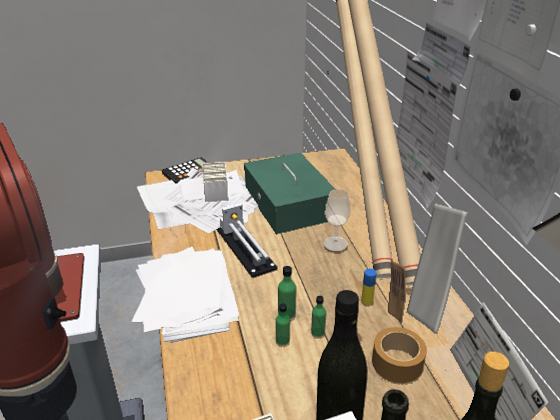

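Top view: three green bottles at (381,237), (405,216), (408,248), the first being the largest. The cradle runs (325,245)–(240,262) with its stop plate at the left (+y) end. The glass is at (294,165), the glue stick at (380,163) and the carton at (167,268). The side view agrees.

```bash
cat > m.py <<'E'
from h import *
D={}
for n in("top","side"):
    z=np.load(f"{n}0.npz"); c={k:z[k] for k in z.files}; P=cloud(c); D[n]=(c,P)
    # bottles: green
    hsv=cv2.cvtColor(c["image"],cv2.COLOR_BGR2HSV)
    m=((hsv[...,0]>45)&(hsv[...,0]<90)&(hsv[...,1]>90)&(hsv[...,2]>35)).astype(np.uint8)
    k,l,st,ce=cv2.connectedComponentsWithStats(m)
    for i in range(1,k):
        if st[i,4]>40:
            q=P[l==i]; print(n,st[i],np.nanmedian(q,0).round(3),np.nanmin(q,0).round(3),np.nanmax(q,0).round(3))
a=np.concatenate([D["top"][1].reshape(-1,3),D["side"][1].reshape(-1,3)]); a=a[~np.isnan(a[:,0])]
np.save("a.npy",a)
print("desk",np.nanmedian(D["top"][1][200:215,300:330,2]))
# height maps, 2mm cells, region y -0.35..0.3, x .3...85
for nm,(c,P) in D.items():
    p=P.reshape(-1,3); p=p[~np.isnan(p[:,0])]; H=np.zeros((300,400),np.float32)
    i=((0.95-p[:,0])/.0025).astype(int); j=((0.45-p[:,1])/.0025).astype(int)
    ok=(i>=0)&(i<300)&(j>=0)&(j<400); np.maximum.at(H,(i[ok],j[ok]),p[ok,2])
    cv2.imwrite(f"pics/H{nm}.png",cv2.applyColorMap(np.clip(H/.18*255,0,255).astype(np.uint8),cv2.COLORMAP_JET))
A=cv2.imread("pics/Htop.png");B=cv2.imread("pics/Hside.png"); cv2.imwrite("pics/H.png",np.vstack([A,B]))
c=D["top"][0]["image"]; cv2.imwrite("pics/crop.png",cv2.resize(c[200:300,220:420],None,fx=4,fy=4,interpolation=cv2.INTER_CUBIC))
E
python3 m.py
```

```text
top [237 150  18  15  68] [0.757 0.123 0.094] [0.744 0.108 0.09 ] [0.781 0.152 0.098]
top [183 155  49  28 381] [0.729 0.218 0.094] [0.697 0.167 0.089] [0.769 0.289 0.1  ]
top [233 158  25  37 212] [0.715 0.141 0.094] [0.666 0.1   0.089] [0.76  0.162 0.1  ]
top [159 161  26  18 129] [0.735 0.32  0.094] [0.709 0.287 0.088] [0.754 0.352 0.098]
top [165 179  23  17 111] [0.686 0.302 0.094] [0.665 0.278 0.09 ] [0.707 0.335 0.098]
top [163 192  29  23 164] [0.642 0.3   0.094] [0.616 0.266 0.089] [0.673 0.337 0.098]
top [208 192  21  20 101] [0.644 0.206 0.093] [0.623 0.173 0.09 ] [0.672 0.225 0.098]
top [233 192  29  30 210] [0.625 0.131 0.094] [0.597 0.09  0.088] [0.671 0.161 0.098]
top [172 203  37  15 124] [0.622 0.25  0.094] [0.608 0.223 0.089] [0.644 0.314 0.098]
top [200 212  14  16  52] [0.605 0.228 0.094] [0.583 0.211 0.091] [0.62  0.243 0.097]
top [401 212  11  11  67] [ 0.606 -0.274  0.069] [ 0.596 -0.288  0.056] [ 0.62  -0.266  0.094]
top [166 216  25  15 130] [0.593 0.3   0.094] [0.575 0.267 0.089] [0.611 0.328 0.099]
top [374 229  15  15 118] [ 0.554 -0.202  0.09 ] [ 0.54  -0.223  0.069] [ 0.575 -0.192  0.128]
top [404 243  11  10  69] [ 0.528 -0.278  0.069] [ 0.518 -0.289  0.049] [ 0.541 -0.27   0.098]
side [276 276  20  68 927] [ 0.544 -0.233  0.058] [ 0.517 -0.306 -0.001] [ 0.576 -0.206  0.115]
side [312 303  14  33 373] [ 0.606 -0.295  0.045] [ 0.595 -0.301 -0.01 ] [ 0.625 -0.205  0.086]
desk 0.0012947708990271867
```

View pics/H.png

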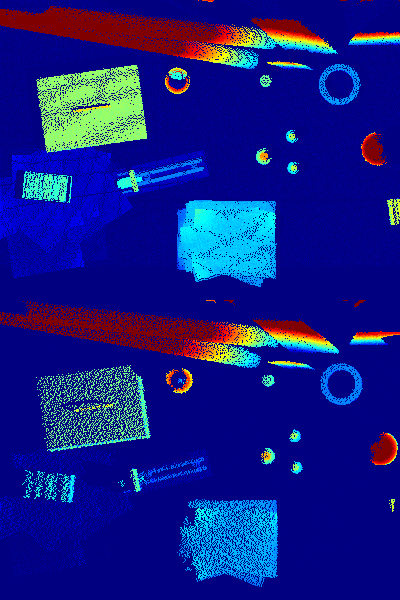

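View pics/crop.png

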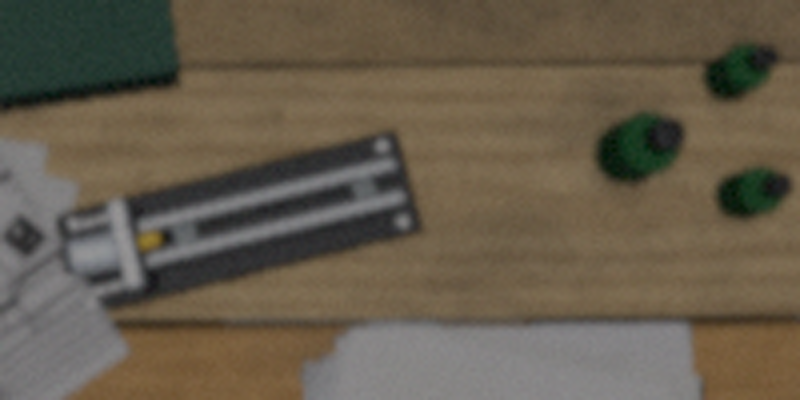

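Both views show the cradle clear of clutter. A grey housing sits behind the stop plate, at crop (95,250). The height map agrees with the colour picture. Next I'll fit the cradle and the bottle.

```bash
cat > fit.py <<'E'
from h import *
from scipy.optimize import least_squares
def get(n):
    z=np.load(f"{n}0.npz"); c={k:z[k] for k in z.files}; return c,cloud(c)
for n in("top","side"):
    c,P=get(n); p=P.reshape(-1,3); p=p[~np.isnan(p[:,0])]
    r=p[(p[:,0]>.42)&(p[:,0]<.62)&(p[:,1]>-.08)&(p[:,1]<.19)]
    pl=r[(r[:,2]>.082)&(r[:,2]<.095)&(r[:,0]<.56)]
    ra=r[(r[:,2]>.037)&(r[:,2]<.052)&(r[:,0]<.57)]
    (cx,cy),(w,h),ang=cv2.minAreaRect(pl[:,:2].astype(np.float32)*1000)
    print(n,"plate",len(pl),pl.mean(0).round(4),(cx,cy),(w,h),ang)
    v=np.linalg.svd(ra[:,:2]-ra[:,:2].mean(0),full_matrices=False)[2][0]; v*=np.sign(v[1])
    print("rails",len(ra),ra.mean(0).round(4),v,np.degrees(np.arctan2(-v[0],v[1])))
    u=np.array([v[1],-v[0]]) # cradle x
    q=np.c_[(ra[:,:2]-[cx/1000,cy/1000])@u,(ra[:,:2]-[cx/1000,cy/1000])@v]
    print(" rail x",np.histogram(q[:,0],np.arange(-.03,.0301,.004)),"y range",np.percentile(q[:,1],[1,99]))
    q=np.c_[(r[:,:2]-[cx/1000,cy/1000])@u,(r[:,:2]-[cx/1000,cy/1000])@v,r[:,2]]
    b=q[(q[:,1]>.009)&(q[:,1]<.06)&(abs(q[:,0])<.03)]
    for y in np.arange(.009,.06,.006):
        s=b[(b[:,1]>y)&(b[:,1]<y+.006)]; print("  behind",y.round(3),len(s),np.percentile(s[:,2],[5,50,97]).round(3) if len(s) else '')
    # bottle cylinder
    k=p[(abs(p[:,0]-.547)<.035)&(abs(p[:,1]+.218)<.035)]
    body=k[(k[:,2]>.012)&(k[:,2]<.07)]; cap=k[k[:,2]>.12]
    f=least_squares(lambda t:np.hypot(*(body[:,:2]-t).T)-.02,[.547,-.218],loss="soft_l1",f_scale=.002)
    print(" bottle",len(body),f.x.round(4),"cap",len(cap),cap.mean(0).round(4),cap[:,:2].min(0),cap[:,:2].max(0), k[:,2].max())
E
python3 fit.py
```

```text
top plate 114 [0.4966 0.1128 0.0901] (458.484619140625, 52.48014450073242) (191.02210998535156, 42.88072204589844) 57.88533401489258
rails 630 [0.5129 0.0291 0.0442] [-0.14002412  0.99014809] 8.049242095407063
 rail x (array([13,  8,  0,  0,  0,  0,  0,  0,  0,  0,  0,  0,  3, 14,  2]), array([-0.03 , -0.026, -0.022, -0.018, -0.014, -0.01 , -0.006, -0.002,
        0.002,  0.006,  0.01 ,  0.014,  0.018,  0.022,  0.026,  0.03 ])) y range [-0.11925795  0.08735376]
  behind 0.009 53 [-0.006  0.001  0.013]
  behind 0.015 55 [-0.006  0.001  0.012]
  behind 0.021 50 [-0.002  0.003  0.013]
  behind 0.027 51 [-0.003  0.001  0.014]
  behind 0.033 53 [-0.003  0.002  0.014]
  behind 0.039 52 [-0.004  0.002  0.012]
  behind 0.045 59 [-0.004  0.003  0.088]
  behind 0.051 58 [-0.003  0.003  0.093]
  behind 0.057 27 [-0.002  0.002  0.092]
 bottle 77 [ 0.5592 -0.2116] cap 61 [ 0.5588 -0.2095  0.1301] [ 0.55012568 -0.21911549] [ 0.56760231 -0.2011718 ] 0.13435375201282995
side plate 66 [0.5006 0.111  0.0858] (499.0724182128906, 111.61136627197266) (53.98617172241211, 15.169262886047363) 10.047111511230469
rails 428 [0.5129 0.0309 0.0414] [-0.15420271  0.98803923] 8.870558750148792
 rail x (array([ 2, 14,  6,  7, 20, 40, 51, 51, 24, 16, 21, 50, 51, 37, 16]), array([-0.03 , -0.026, -0.022, -0.018, -0.014, -0.01 , -0.006, -0.002,
        0.002,  0.006,  0.01 ,  0.014,  0.018,  0.022,  0.026,  0.03 ])) y range [-0.17830698  0.00100399]
  behind 0.009 7 [0.005 0.008 0.07 ]
  behind 0.015 12 [0.004 0.022 0.036]
  behind 0.021 11 [0.005 0.024 0.038]
  behind 0.027 13 [0.006 0.029 0.071]
  behind 0.033 14 [0.008 0.069 0.072]
  behind 0.039 4 [0.006 0.008 0.063]
  behind 0.045 2 [0.007 0.008 0.009]
  behind 0.051 3 [0.004 0.007 0.007]
  behind 0.057 1 [0.004 0.004 0.004]
 bottle 283 [ 0.5607 -0.2133] cap 65 [ 0.5598 -0.2168  0.1259] [ 0.55093898 -0.22631112] [ 0.56887897 -0.20398463] 0.1303334899877664
```

```bash
cat > fit2.py <<'E'
from fit import get
from h import *
for n in("top","side"):
    c,P=get(n); p=P.reshape(-1,3); p=p[~np.isnan(p[:,0])]
    yaw=9.5
    for it in range(4):
        v=np.array([-np.sin(np.radians(yaw)),np.cos(np.radians(yaw))]); u=np.array([v[1],-v[0]])
        q=np.c_[(p[:,:2]-[.4985,.112])@u,(p[:,:2]-[.4985,.112])@v,p[:,2]]
        ra=q[(abs(q[:,0])<.03)&(q[:,1]>-.17)&(q[:,1]<-.03)&(q[:,2]>.038)&(q[:,2]<.05)]
        k=np.median(ra[:,0]); L=ra[ra[:,0]<k];R=ra[ra[:,0]>k]
        sl=[np.polyfit(s[:,1],s[:,0],1)[0] for s in (L,R)]
        yaw-=np.degrees(np.mean(sl))
    print(n,yaw,sl,"rail x",L[:,0].mean(),R[:,0].mean(),"z",ra[:,2].mean(),"y",ra[:,1].min())
    pl=q[(abs(q[:,0])<.04)&(abs(q[:,1])<.02)&(q[:,2]>.082)&(q[:,2]<.097)]
    print(" plate x",np.percentile(pl[:,0],[2,50,98]),"y",np.percentile(pl[:,1],[2,50,98]))
    mid=((L[:,0].mean()+R[:,0].mean())/2)
    print(" axis point at plate mid y:",np.array([.4985,.112])+u*mid+v*np.median(pl[:,1]))
E
python3 fit2.py | grep -A3 -E "^(top|side) [0-9]"
```

```text
top 13.646034624705354 [np.float64(-0.003240692117611542), np.float64(0.003232895846073389)] rail x -0.010228492382038587 0.011022317687175022 z 0.0444457109057197 y -0.16995423625682143
 plate x [-0.02588113 -0.00020345  0.02683684] y [-0.00203024  0.0035095   0.00969551]
 axis point at plate mid y: [0.49805775 0.11550407]
side 13.691080168901392 [np.float64(0.006430188050674535), np.float64(-0.006526330973990124)] rail x -0.010811053493037969 0.010644428516400356 z 0.04075683918811337 y -0.16995727412536035
 plate x [-0.02511841  0.00299963  0.02676165] y [-0.0080693  -0.00257407  0.00563043]
 axis point at plate mid y: [0.49902818 0.10947932]
```

>>> servo_tool --pt "-0.01 0 0 -0.075" --pt "-0.01 0 0 -0.075" --pt "-0.01 0 0 -0.075" --pt "-0.01 0 0 -0.075" --pt "-0.01 0 0 -0.075" --pt "-0.01 0 0 -0.075" --pt "-0.01 0 0 -0.075" --pt "-0.01 0 0 -0.075" --pt "-0.01 0 0 -0.075" --pt "-0.01 0 0 -0.075" --pt "0 0 0 -0.075" --pt "0 0 0 -0.075" --fingers 0 --squeeze 40

```text
t: 1.1
ee_pos: [0.1726, -0.6266, 0.2812]
eef_rot: [0.47, 0.529, -0.47, 0.528]
force: [-0.1, -0.1, 0.9]
grip_width: 0.0853
```

>>> servo_tool --pt "0 0 0 -0.075" --pt "0 0.05 -0.055 0" --pt "0 0.05 -0.055 0" --pt "0 0.05 -0.055 0" --pt "0 0.05 -0.055 0" --pt "0 0.05 -0.055 0" --pt "0 0.05 -0.055 0" --pt "0 0.05 -0.055 0" --pt "0 0.05 -0.055 0" --pt "0 0.05 -0.055 0" --pt "0 0.05 -0.055 0" --pt "0 0.05 -0.055 0"

```text
t: 2.1
ee_pos: [0.3719, -0.2677, 0.2812]
eef_rot: [0.439, 0.554, -0.44, 0.554]
force: [0.5, -0.6, 0.4]
grip_width: 0.0855
```

>>> servo_tool --pt "0 0.05 -0.055 0" --pt "0 0.05 -0.055 0" --pt "0 0.05 -0.055 0" --pt "0 0.05 -0.055 0" --pt "0 0.05 -0.055 0" --pt "0 0.05 -0.055 0" --pt "0 0.05 -0.055 0" --pt "0 0.05 -0.055 0" --pt "0 0.05 -0.055 0" --pt "0 0 0 0" --pt "0 0 0 0"

```text
t: 3.02
ee_pos: [0.5345, 0.0253, 0.2808]
eef_rot: [0.438, 0.556, -0.438, 0.554]
force: [0.6, -0.4, -0.2]
grip_width: 0.0852
```

```bash
python3 - <<'E'
from h import *
c=cam("wrist"); s=env.state(); print(s["t"],s["ee_pos"].round(4) if hasattr(s["ee_pos"],"round") else s["ee_pos"],s["joint_positions"]); print(Ro.from_quat(s["eef_rot"]).as_matrix().round(4))
cv2.imwrite("pics/w1.png",c["image"]); np.savez("wrist0.npz",**{k:c[k] for k in("image","depth","W","f","cx","cy")})
E
python3 - <<'E'
import sys; sys.path.insert(0,'.')
E
sed 's/("top","side")/("wrist",)/' fit2.py > fit3.py; python3 fit3.py | grep -A3 -E "^wrist [0-9]"
```

```text
3.0667 [0.5342 0.0233 0.2808] [ 0.64373893  0.15269527 -0.84711771  1.63431916  0.11498943  1.40780589
  0.01486132]
[[-1.100e-03  9.734e-01  2.292e-01]
 [ 6.000e-04  2.292e-01 -9.734e-01]
 [-1.000e+00 -1.000e-03 -8.000e-04]]
wrist 13.815741384391824 [np.float64(0.005809735281947465), np.float64(-0.005839335973008193)] rail x -0.008807164072389666 0.012459631127191386 z 0.04391308004625436 y -0.1699711329390784
 plate x [-0.02429456  0.00219053  0.02878243] y [-0.00244147  0.00364767  0.00944724]
 axis point at plate mid y: [0.49940239 0.11597823]
```

View pics/w1.png

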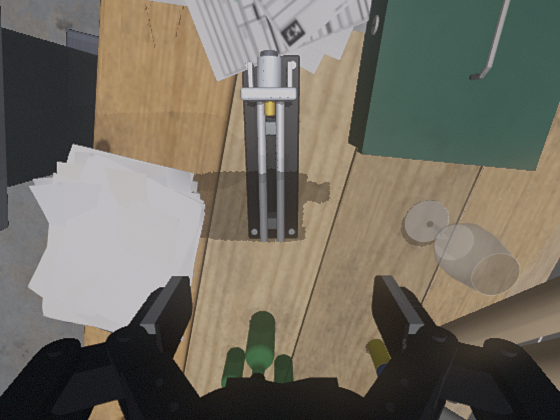

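The wrist view shows the cradle at (270,60)–(275,240), the plate at (269,94), the brass plunger at (269,107) and the housing behind it at (269,65). The green bottles are at the bottom. Next I'll measure the housing height and refine the bottle position.

```bash
python3 - <<'E'
from h import *
z=np.load("wrist0.npz"); c={k:z[k] for k in z.files}; P=cloud(c); p=P.reshape(-1,3); p=p[~np.isnan(p[:,0])]
O=np.array([.499,.1157]); a=np.radians(13.7); v=np.array([-np.sin(a),np.cos(a)]);u=np.array([v[1],-v[0]])
q=np.c_[(p[:,:2]-O)@u,(p[:,:2]-O)@v,p[:,2]]
for y in np.arange(-.04,.06,.006):
    s=q[(q[:,1]>y)&(q[:,1]<y+.006)&(abs(q[:,0])<.035)]
    t=s[abs(s[:,0])<.004]; print(y.round(3),"mid",np.percentile(t[:,2],[10,50,95]).round(3),"max",s[:,2].max().round(3),"x of z>.05",(s[s[:,2]>.05,0].min().round(3),s[s[:,2]>.05,0].max().round(3)) if (s[:,2]>.05).any() else '')
print(env.state()["t"])
E
```

```text
-0.04 mid [0.037 0.038 0.039] max 0.046 x of z>.05 
-0.034 mid [0.036 0.037 0.039] max 0.047 x of z>.05 
-0.028 mid [0.01  0.011 0.024] max 0.047 x of z>.05 
-0.022 mid [0.066 0.068 0.069] max 0.07 x of z>.05 (np.float64(-0.005), np.float64(0.006))
-0.016 mid [0.067 0.068 0.07 ] max 0.07 x of z>.05 (np.float64(-0.005), np.float64(0.006))
-0.01 mid [0.068 0.069 0.091] max 0.092 x of z>.05 (np.float64(-0.026), np.float64(0.028))
-0.004 mid [0.09  0.091 0.092] max 0.093 x of z>.05 (np.float64(-0.027), np.float64(0.029))
0.002 mid [0.076 0.09  0.092] max 0.093 x of z>.05 (np.float64(-0.027), np.float64(0.028))
0.008 mid [0.075 0.075 0.077] max 0.077 x of z>.05 (np.float64(-0.012), np.float64(0.014))
0.014 mid [0.075 0.076 0.077] max 0.077 x of z>.05 (np.float64(-0.011), np.float64(0.014))
0.02 mid [0.074 0.075 0.077] max 0.077 x of z>.05 (np.float64(-0.011), np.float64(0.014))
0.026 mid [0.075 0.076 0.076] max 0.078 x of z>.05 (np.float64(-0.011), np.float64(0.014))
0.032 mid [0.072 0.075 0.076] max 0.077 x of z>.05 (np.float64(-0.011), np.float64(0.014))
0.038 mid [0.07  0.071 0.073] max 0.073 x of z>.05 (np.float64(-0.008), np.float64(0.01))Traceback (most recent call last):
  File "<stdin>", line 7, in <module>
    return _quantile_unchecked(
        a, q, axis, out, overwrite_input, method, keepdims, weights)
    return _ureduce(a,
                    func=_quantile_ureduce_func,
    ...<5 lines>...
                    overwrite_input=overwrite_input,
                    method=method)
    r = func(a, **kwargs)
    result = _quantile(arr,
                       quantiles=q,
    ...<2 lines>...
                       out=out,
                       weights=wgt)
    slices_having_nans = np.isnan(arr[-1, ...])
                                  ~~~^^^^^^^^^
IndexError: index -1 is out of bounds for axis 0 with size 0
```

>>> servo_tool --pt "0 0 0 -0.005" --pt "0 -0.01 0.078 0" --pt "0 -0.01 0.078 0" --pt "0 -0.01 0.078 0" --pt "0 -0.01 0.078 0" --pt "0 -0.01 0.078 0" --pt "0 -0.01 0.08 0" --pt "0 0 0 0" --pt "0 0 0 0"

```text
t: 3.82
ee_pos: [0.5589, -0.2174, 0.2806]
eef_rot: [0.439, 0.554, -0.44, 0.554]
force: [0.2, 1.4, 0.3]
grip_width: 0.0852
```

```bash
python3 - <<'E'
from h import *
from scipy.optimize import least_squares
c=cam("wrist"); s=env.state(); M=Ro.from_quat(s["eef_rot"]).as_matrix(); print(s["t"],s["ee_pos"],M.round(4))
cv2.imwrite("pics/w2.png",c["image"]); p=cloud(c).reshape(-1,3); p=p[~np.isnan(p[:,0])]
k=p[(abs(p[:,0]-.56)<.04)&(abs(p[:,1]+.2125)<.03)]
cap=k[(k[:,2]>.12)&(k[:,2]<.14)]; body=k[(k[:,2]>.012)&(k[:,2]<.07)]
f=least_squares(lambda t:np.hypot(*(body[:,:2]-t).T)-.02,[.56,-.2125],loss="soft_l1",f_scale=.002).x
print(len(cap),cap.mean(0),cap.min(0),cap.max(0),len(body),f)
for t in (f,np.array([.560,-.2125])): print("tool offset",(M.T@(np.r_[t,.2]-s["ee_pos"]))*2)
E
```

```text
3.8667 [ 0.55946513 -0.21466633  0.28101306] [[-7.000e-04  9.728e-01  2.317e-01]
 [ 3.000e-04  2.317e-01 -9.728e-01]
 [-1.000e+00 -6.000e-04 -4.000e-04]]
353 [ 0.55992086 -0.21017514  0.13007339] [ 0.55032814 -0.22090813  0.12086182] [ 0.57020944 -0.20129927  0.13245608] 202 [ 0.56032989 -0.21163739]
tool offset [ 0.16202648  0.00318537 -0.0054242 ]
tool offset [ 0.16202648  0.00214385 -0.00389878]
```

View pics/w2.png

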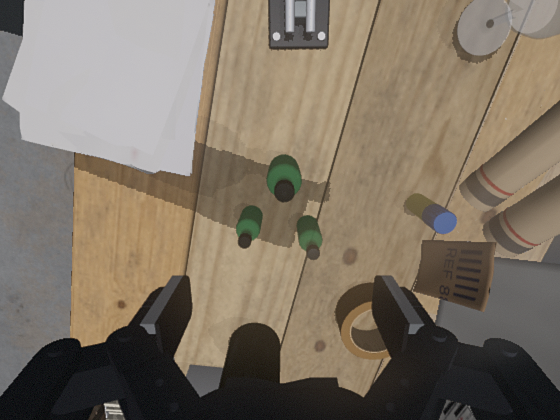

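The bottle is at (284,180) with the two small ones beside it, well clear of the jaws. The fit gives (0.560,-0.212), which agrees with the fixed cameras.

>>> servo_tool --pt "0.06 0.002 -0.005 0" --pt "0.07 0 0 0" --pt "0.07 0 0 0" --pt "0.07 0 0 0" --pt "0.06 0 0 0" --pt "0.05 0 0 0" --pt "0.035 0 0 0" --pt "0.02 0 0 0" --pt "0 0 0 0" --pt "0 0 0 0" --pt "0 0 0 0"

```text
t: 4.78
ee_pos: [0.5618, -0.2101, 0.0655]
eef_rot: [0.437, 0.555, -0.437, 0.557]
force: [0.7, -0.2, 0.3]
grip_width: 0.0856
```

>>> servo_tool --pt "0 0 0 0" --pt "0 0 0 0" --pt "0 0 0 0" --pt "0 0 0 0" --pt "0 0 0 0" --pt "0 0 0 0" --pt "0 0 0 0" --pt "0 0 0 0" --pt "0 0 0 0" --pt "0 0 0 0" --fingers 255 --squeeze 40

```text
t: 5.62
ee_pos: [0.5612, -0.2103, 0.0646]
eef_rot: [0.437, 0.555, -0.437, 0.556]
force: [-0.8, -0.0, 5.5]
grip_width: 0.0385
```

>>> servo_tool --pt "0 0 0 0" --pt "0 0 0 0" --pt "0 0 0 0" --pt "0.004 0 0 0" --pt "0.004 0 0 0" --pt "0 0 0 0" --pt "0 0 0 0" --fingers 90

```text
t: 6.2
ee_pos: [0.5607, -0.21, 0.0595]
eef_rot: [0.437, 0.556, -0.437, 0.555]
force: [0.1, -0.5, -1.2]
grip_width: 0.0557
```

>>> servo_tool --pt "0 0 0 0" --pt "0 0 0 0" --pt "0 0 0 0" --pt "0 0 0 0" --pt "0 0 0 0" --pt "0 0 0 0" --fingers 255

```text
t: 6.7
ee_pos: [0.5608, -0.2102, 0.06]
eef_rot: [0.437, 0.556, -0.437, 0.556]
force: [-2.1, -0.9, 4.1]
grip_width: 0.0381
```

>>> servo_tool --pt "-0.02 0 0 0" --pt "-0.04 0 0 0" --pt "-0.05 0 0 0" --pt "-0.05 0 0 0" --pt "-0.05 0 0 0" --pt "-0.05 0 0 0" --pt "-0.03 0 0 0" --pt "-0.01 0 0 0" --pt "0 0 0 0" --pt "0 0 0 0"

```text
t: 7.53
ee_pos: [0.5605, -0.21, 0.209]
eef_rot: [0.437, 0.556, -0.437, 0.555]
force: [0.6, -0.1, -2.5]
grip_width: 0.0385
```

```bash
python3 - <<'E'
from h import *
c=cam("side"); s=env.state(); print(s["t"],s["ee_pos"],s["grip_width"],s["force"])
cv2.imwrite("pics/s1.png",cv2.resize(c["image"][150:330,200:360],None,fx=4,fy=3.3))
E
```

```text
7.5833 [ 0.56014898 -0.21002109  0.20841752] 0.03825975336082854 [-0.0314668  -0.12988364 -1.62648519]
```

View pics/s1.png

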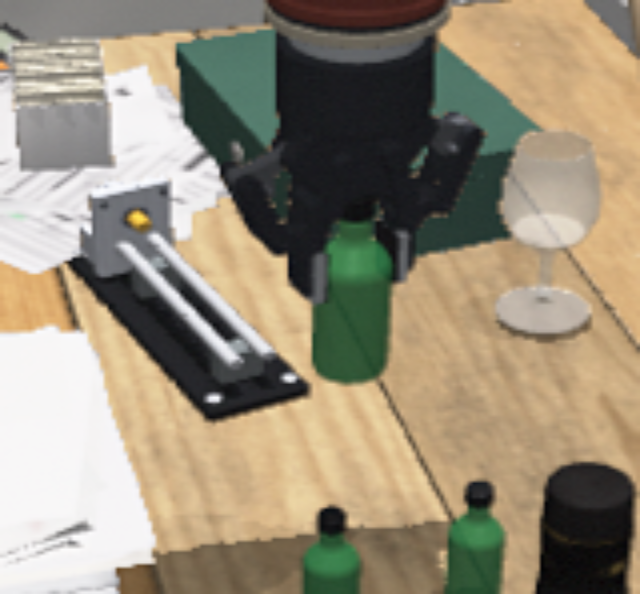

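The picture shows the bottle held upright at (350,300) between the pads, with the cradle on the left and the plate and brass plunger at (135,220). The next step is to carry it behind the stop plate, then tilt it over the plate's top edge.

>>> servo_tool --pt "0 0.005 -0.03 0" --pt "0 0.005 -0.06 0" --pt "0 0.005 -0.08 0" --pt "0 0.005 -0.08 0" --pt "0 0.005 -0.08 0" --pt "0 0.005 -0.08 0" --pt "0 0.005 -0.08 0" --pt "0 0 -0.08 0" --pt "0 0 -0.08 0" --pt "0 0 -0.05 0" --pt "0 0 -0.02 0" --pt "0 0 0 0"

```text
t: 8.58
ee_pos: [0.4914, 0.1473, 0.2091]
eef_rot: [0.436, 0.557, -0.436, 0.556]
force: [-0.0, 0.1, -2.1]
grip_width: 0.0383
```

>>> servo_tool --pt "0 0 0 0" --pt "0 0 0 0" --pt "0 0 0 0" --pt "0 0 0 0"

```text
t: 8.92
ee_pos: [0.4935, 0.1425, 0.2096]
eef_rot: [0.438, 0.555, -0.438, 0.555]
force: [0.3, -0.1, -2.2]
grip_width: 0.0383
```

```bash
cat > where.py <<'E'
from h import *
s=env.state(); a=np.radians(13.7); v=np.array([-np.sin(a),np.cos(a)]);u=np.array([v[1],-v[0]])
O=np.array([.4992,.1157])-.071*v
M=Ro.from_quat(s["eef_rot"]).as_matrix(); d=np.array(s["ee_pos"])[:2]-O
print("t",round(float(s["t"]),2),"TCP cradle mm",(d@u*1000).round(1),(d@v*1000).round(1),(s["ee_pos"][2]*1000).round(1),"yaw",np.degrees(np.arctan2(M[1,1],M[0,1])).round(2),"F cradle",np.round([s["force"][:2]@u,s["force"][:2]@v,s["force"][2]],1),"w",s["grip_width"].round(4))
E
python3 where.py
```

```text
Traceback (most recent call last):
  File "where.py", line 5, in <module>
    print("t",round(float(s["t"]),2),"TCP cradle mm",(d@u*1000).round(1),(d@v*1000).round(1),(s["ee_pos"][2]*1000).round(1),"yaw",np.degrees(np.arctan2(M[1,1],M[0,1])).round(2),"F cradle",np.round([s["force"][:2]@u,s["force"][:2]@v,s["force"][2]],1),"w",s["grip_width"].round(4))
                                                                                                                                                                                                                                                              ^^^^^^^^^^^^^^^^^^^^^
AttributeError: 'float' object has no attribute 'round'
```

>>> servo_tool --pt "0 0 -0.01 0" --pt "0.02 0 0 0" --pt "0.04 0 0 0" --pt "0.04 0 0 0" --pt "0.03 0 0 0" --pt "0.012 0 0 0" --pt "0 0 0 0" --pt "0 0 0 0" --pt "0 0 0 0"

```text
t: 9.67
ee_pos: [0.4926, 0.1491, 0.1397]
eef_rot: [0.438, 0.555, -0.437, 0.556]
force: [-0.5, -0.8, -1.6]
grip_width: 0.0384
```

```bash
sed -i 's/s\["grip_width"\].round(4)/round(float(s["grip_width"]),4)/' where.py
python3 where.py; python3 - <<'E'
import numpy as np
g,a=.0,0
# pivot at 69 above base, TCP 60 above base; path of TCP for contact at a from base, edge (77,90)
g=69
for a in (9,14):
  for th in range(0,91,10):
    t=np.radians(th); ax=np.array([-np.sin(t),np.cos(t)]); n=np.array([np.cos(t),np.sin(t)])
    p=np.array([77,90])+(g-a)*ax+20*n
    print(a,th,"TCP y,z",(p+[2,-9]).round(1),"cap top",(p+(130-g)*ax)[1].round(),"palm",p[1]+64)
E
```

```text
t 9.67 TCP cradle mm 1.5 105.0 139.7 yaw 13.6 F cradle [-0.7 -0.6 -1.6] w 0.0384
9 0 TCP y,z [ 99. 141.] cap top 211.0 palm 214.0
9 10 TCP y,z [ 88.3 143.6] cap top 213.0 palm 216.56142873407111
9 20 TCP y,z [ 77.3 144.2] cap top 211.0 palm 217.22196011366788
9 30 TCP y,z [ 66.3 143. ] cap top 205.0 palm 215.96152422706632
9 40 TCP y,z [ 55.8 139.8] cap top 196.0 palm 212.81841878086945
9 50 TCP y,z [ 45.9 134.9] cap top 183.0 palm 207.88814544357191
9 60 TCP y,z [ 37.  128.3] cap top 168.0 palm 201.32050807568876
9 70 TCP y,z [ 29.5 120.3] cap top 150.0 palm 193.3150610152583
9 80 TCP y,z [ 23.4 111.1] cap top 131.0 palm 184.11504572025999
9 90 TCP y,z [ 19. 101.] cap top 110.0 palm 174.0
14 0 TCP y,z [ 99. 136.] cap top 206.0 palm 209.0
14 10 TCP y,z [ 89.1 138.6] cap top 208.0 palm 211.63738996901006
14 20 TCP y,z [ 79.  139.5] cap top 206.0 palm 212.52349700973835
14 30 TCP y,z [ 68.8 138.6] cap top 200.0 palm 211.63139720814414
14 40 TCP y,z [ 59. 136.] cap top 192.0 palm 208.98819656527456
14 50 TCP y,z [ 49.7 131.7] cap top 180.0 palm 204.6742073951392
14 60 TCP y,z [ 41.4 125.8] cap top 165.0 palm 198.82050807568876
14 70 TCP y,z [ 34.2 118.6] cap top 148.0 palm 191.60496029862995
14 80 TCP y,z [ 28.3 110.2] cap top 130.0 palm 183.24680483192535
14 90 TCP y,z [ 24. 101.] cap top 110.0 palm 174.0
```

>>> servo_tool --pt "0.003 -0.002 0 0" --pt "0 0 0.012 0" --pt "-0.002 0 0.01 0" --pt "-0.003 0 0.01 0" --pt "-0.003 0 0.01 0" --pt "-0.001 0 0.01 0" --pt "0 0 0.01 0" --pt "0.001 0 0.01 0" --pt "0 0 0 0" --pt "0 0 0 0" --squeeze 25

```text
t: 10.5
ee_pos: [0.4997, 0.113, 0.1414]
eef_rot: [0.437, 0.555, -0.438, 0.556]
force: [-1.3, 1.7, 1.6]
grip_width: 0.0384
```

```bash
python3 where.py; python3 - <<'E'
from h import *
c=cam("side")
cv2.imwrite("pics/s2.png",cv2.resize(c["image"][120:280,180:340],None,fx=3.5,fy=3.5))
E
```

```text
t 10.5 TCP cradle mm -0.1 68.3 141.4 yaw 13.56 F cradle [-0.9  1.9  1.6] w 0.0384
```

View pics/s2.png

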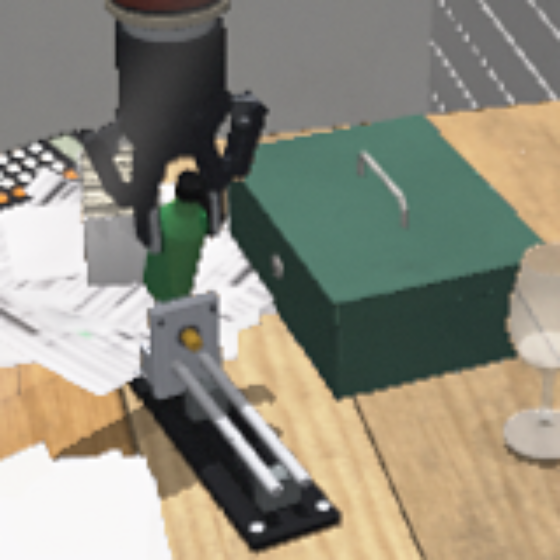

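The bottle is now tilting cap-forward over the plate edge, bottle at (175,240) and plate at (182,325). The force is only about 2 N, so I'll continue the arc.

>>> servo_tool --pt "0.003 0 0.011 0" --pt "0.003 0 0.011 0" --pt "0.005 0 0.01 0" --pt "0.005 0 0.01 0" --pt "0.006 0 0.009 0" --pt "0.006 0 0.008 0" --pt "0.008 0 0.007 0" --pt "0.008 0 0.007 0" --pt "0.009 0 0.006 0" --pt "0.009 0 0.006 0" --pt "0 0 0 0" --pt "0 0 0 0"

```text
t: 11.55
ee_pos: [0.51, 0.0709, 0.1102]
eef_rot: [0.438, 0.555, -0.438, 0.556]
force: [1.1, -0.1, 2.5]
grip_width: 0.0385
```

>>> servo_tool --pt "0.01 0 0.005 0" --pt "0.01 0 0.004 0" --pt "0 0 0 0" --pt "0 0 0 0"

```text
t: 11.88
ee_pos: [0.5108, 0.0674, 0.1004]
eef_rot: [0.437, 0.555, -0.437, 0.556]
force: [0.9, -1.3, 3.3]
grip_width: 0.0383
```

```bash
python3 where.py; python3 - <<'E'
from h import *
c=cam("side")
cv2.imwrite("pics/s3.png",cv2.resize(c["image"][120:280,180:340],None,fx=3.5,fy=3.5))
E
```

```text
t 11.88 TCP cradle mm -0.2 21.3 100.4 yaw 13.57 F cradle [ 0.5 -1.5  3.3] w 0.0383
```

View pics/s3.png

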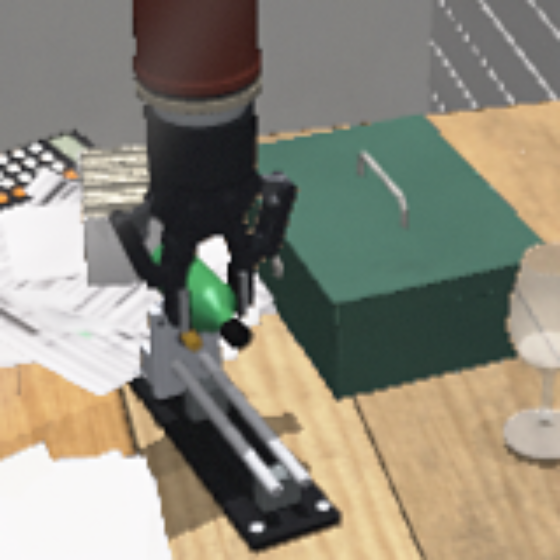

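The bottle lies level across the plate top, cap towards the open end at (235,330). Next: firm the grip, lift a little, move off the plate, and lower towards the rails.

>>> servo_tool --pt "0 0 0 0" --pt "0 0 0 0" --pt "-0.02 0 0 0" --pt "0 0 0.03 0" --pt "0 0 0.04 0" --pt "0 0 0.03 0" --pt "0 0 0 0" --pt "0.03 0 0 0" --pt "0.03 0 0 0" --pt "0.02 0 0 0" --pt "0 0 0 0" --pt "0 0 0 0" --squeeze 50

```text
t: 12.93
ee_pos: [0.5217, 0.0199, 0.0702]
eef_rot: [0.437, 0.556, -0.437, 0.555]
force: [0.5, -0.1, -1.9]
grip_width: 0.0381
```

```bash
python3 where.py
```

```text
t 12.93 TCP cradle mm -0.8 -27.4 70.2 yaw 13.65 F cradle [ 0.5 -0.2 -1.9] w 0.0381
```

>>> servo_tool --pt "0.012 0.002 0 0" --pt "0.01 0 0 0" --pt "0.004 0 0 0" --pt "0.002 0 0 0" --pt "0.002 0 0 0" --pt "0 0 0 0" --pt "0 0 0 0" --squeeze 25

```text
t: 13.52
ee_pos: [0.5233, 0.0194, 0.0555]
eef_rot: [0.437, 0.556, -0.437, 0.556]
force: [-1.6, -0.9, -1.4]
grip_width: 0.0379
```

>>> servo_tool --pt "0.002 0 0 0" --pt "0.002 0 0 0" --pt "0 0 0 0" --pt "0 0 0 0"

```text
t: 13.85
ee_pos: [0.5236, 0.0191, 0.0535]
eef_rot: [0.437, 0.555, -0.437, 0.556]
force: [-0.4, -3.7, 3.3]
grip_width: 0.0382
```

```bash
python3 where.py; python3 - <<'E'
from h import *
c=cam("side")
cv2.imwrite("pics/s4.png",cv2.resize(c["image"][170:290,200:320],None,fx=4.5,fy=4.5))
E
```

```text
t 13.85 TCP cradle mm 0.8 -28.6 53.5 yaw 13.58 F cradle [-1.2 -3.5  3.3] w 0.0382
```

View pics/s4.png

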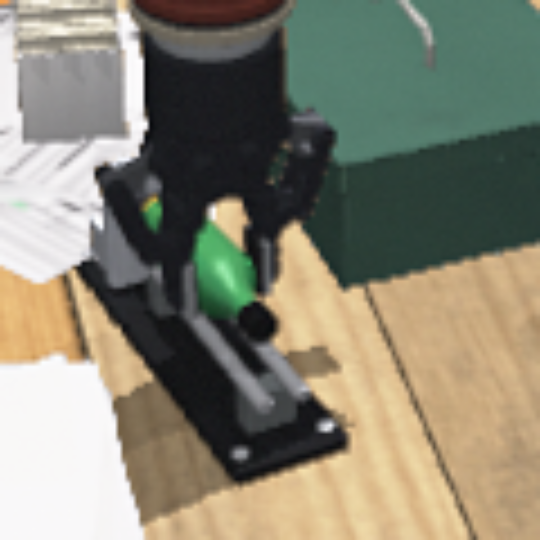

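>>> servo_tool --pt "0 0 0 0" --pt "0 0 0 0" --pt "0 0 0 0" --pt "0 0 0 0" --pt "0 0 -0.02 0" --pt "0.006 0 -0.02 0" --pt "0.006 0 0 0" --pt "0 0 0 0" --pt "0 0 0 0" --pt "0 0 0 0" --fingers 90

```text
t: 14.73
ee_pos: [0.5186, 0.0388, 0.0472]
eef_rot: [0.437, 0.556, -0.437, 0.556]
force: [0.1, -0.6, 0.9]
grip_width: 0.0551
```

```bash
python3 where.py; cat > bot.py <<'E'
from h import *
import sys
a=np.radians(13.7); v=np.array([-np.sin(a),np.cos(a)]);u=np.array([v[1],-v[0]]); O=np.array([.4992,.1157])-.071*v
for n in("side","top","wrist"):
    c=cam(n); P=cloud(c); hsv=cv2.cvtColor(c["image"],cv2.COLOR_BGR2HSV)
    q=np.dstack([(P[...,:2]-O)@u,(P[...,:2]-O)@v,P[...,2]])*1000
    m=(abs(q[...,0])<25)&(abs(q[...,1]+10)<140)&(q[...,2]>25)&(q[...,2]<100)&(hsv[...,0]>45)&(hsv[...,0]<90)&(hsv[...,1]>90)
    g=q[m]
    k=(abs(q[...,0])<16)&(q[...,1]<-20)&(q[...,1]>-130)&(q[...,2]>52)&(q[...,2]<80)&(hsv[...,2]<60); kk=q[k]
    print(n,"green",len(g), np.percentile(g,[2,50,98],axis=0).round(1).tolist() if len(g) else '', "cap",len(kk),np.percentile(kk,[3,50,97],axis=0).round(1).tolist() if len(kk) else '')
    if n=="wrist": cv2.imwrite("pics/w_%s.png"%sys.argv[1],c["image"])
E
python3 bot.py a
```

```text
t 14.73 TCP cradle mm 0.6 -8.3 47.2 yaw 13.6 F cradle [-0.  -0.6  0.9] w 0.0551
side green 338 [[-18.6, -64.7, 54.7], [-5.7, -30.8, 72.3], [12.4, 16.1, 80.2]] cap 61 [[-8.6, -90.3, 53.6], [-2.7, -84.2, 63.1], [7.4, -69.1, 69.7]]
top green 0  cap 0 
wrist green 15497 [[-16.9, -37.9, 69.5], [0.9, 9.7, 80.4], [18.6, 43.4, 83.2]] cap 0
```

View pics/w_a.png

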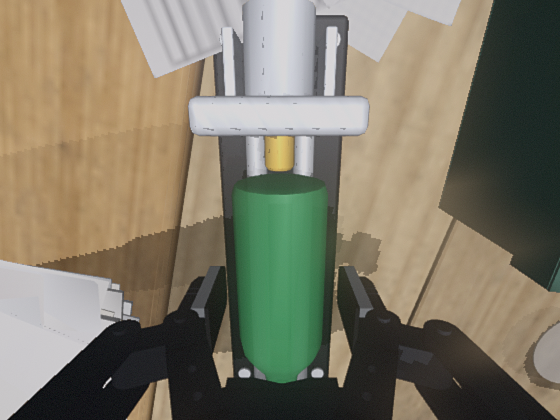

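The wrist view shows the bottle lying true on the rails, base at (280,185), facing the brass tip at (280,165), with the pads astride the body. I'll close on it and push.

>>> servo_tool --pt "0 0 0 0" --pt "0 0 0 0" --pt "0 0 0 0" --pt "0 0 0 0" --pt "0 0 0 0" --pt "0 0 0 0" --fingers 255 --squeeze 70

```text
t: 15.38
ee_pos: [0.5184, 0.0387, 0.0478]
eef_rot: [0.437, 0.556, -0.438, 0.556]
force: [-4.2, -0.6, 8.1]
grip_width: 0.0381
```

>>> servo_tool --pt "0 0 -0.008 0" --pt "0 0 -0.008 0" --pt "0 0 -0.006 0" --pt "0 0 0 0" --pt "0 0 0 0" --pt "0 0 0 0"

```text
t: 15.88
ee_pos: [0.5163, 0.0471, 0.0478]
eef_rot: [0.437, 0.555, -0.439, 0.556]
force: [-2.2, -8.1, 7.8]
grip_width: 0.0377
```

```bash
python3 where.py
```

```text
t 15.88 TCP cradle mm 0.4 0.2 47.8 yaw 13.48 F cradle [-4.  -7.4  7.8] w 0.0377
```

>>> servo_tool --pt "-0.002 0 -0.006 0" --pt "0 0 -0.006 0" --pt "0 0 -0.004 0" --pt "0 0 0 0" --pt "0 0 0 0" --pt "0 0 0 0"

```text
t: 16.38
ee_pos: [0.5144, 0.0549, 0.0481]
eef_rot: [0.437, 0.555, -0.439, 0.556]
force: [1.6, -7.0, -2.0]
grip_width: 0.0378
```

```bash
python3 where.py
```

```text
t 16.38 TCP cradle mm 0.4 8.4 48.1 yaw 13.49 F cradle [-0.1 -7.1 -2. ] w 0.0378
```

>>> servo_tool --pt "0.001 0 -0.004 0" --pt "0 0 -0.004 0" --pt "0 0 0 0" --pt "0 0 0 0" --pt "0 0 0 0"

```text
t: 16.8
ee_pos: [0.5137, 0.0578, 0.0479]
eef_rot: [0.437, 0.554, -0.439, 0.556]
force: [1.1, -11.0, 3.0]
grip_width: 0.0378
```

```bash
python3 where.py
```

```text
t 16.8 TCP cradle mm 0.4 11.3 47.9 yaw 13.44 F cradle [ -1.6 -11.    3. ] w 0.0378
```

>>> servo_tool --pt "0 0 -0.004 0" --pt "0 0 0 0" --pt "0 0 0 0" --pt "0 0 0 0"

```text
t: 17.13
ee_pos: [0.5137, 0.0579, 0.0479]
eef_rot: [0.437, 0.553, -0.44, 0.556]
force: [1.9, -16.5, 2.0]
grip_width: 0.0379
```

```bash
python3 where.py
```

```text
t 17.13 TCP cradle mm 0.4 11.4 47.9 yaw 13.37 F cradle [ -2.1 -16.4   2. ] w 0.0379
```

>>> servo_tool --pt "0 0 -0.003 0" --pt "0 0 -0.003 0" --pt "0 0 0 0" --pt "0 0 0 0" --pt "0 0 0 0" --pt "0 0 0 0" --pt "0 0 0 0" --pt "0 0 0 0"

```text
t: 17.8
ee_pos: [0.5136, 0.0579, 0.0479]
eef_rot: [0.437, 0.552, -0.441, 0.557]
force: [4.3, -25.2, 1.2]
grip_width: 0.0379
```

```bash
python3 where.py; python3 bot.py b; python3 where.py
```

```text
t 17.8 TCP cradle mm 0.3 11.4 47.9 yaw 13.25 F cradle [ -1.8 -25.5   1.2] w 0.0379
side green 298 [[-19.5, -45.4, 53.2], [-3.9, -14.2, 72.7], [15.2, 38.1, 79.9]] cap 58 [[-9.0, -69.3, 53.8], [-3.0, -64.9, 63.4], [5.7, -49.4, 69.5]]
top green 0  cap 0 
wrist green 14524 [[-16.5, -18.8, 69.8], [0.9, 27.4, 80.5], [18.4, 61.4, 83.2]] cap 0 
t 17.95 TCP cradle mm 0.2 11.4 47.9 yaw 13.25 F cradle [ -1.1 -25.4   2. ] w 0.0379
```

View pics/w_b.png

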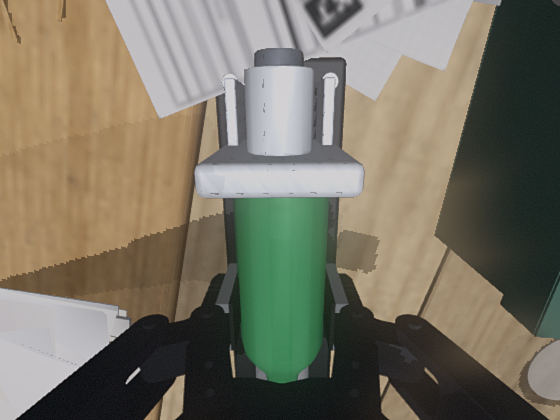

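The base is flat against the plate at (281,197) and the plunger tail sticks out behind at (279,57). The force is steady at 25 N, and about 17 N of that should be on the plate. I'm handing in while still holding it.

```bash
python3 -c "
from rig import env
print(env.finish_job())"; python3 where.py
```

```text
the job is handed in; nothing more can be done
None
the job is handed in; nothing more can be done
```

The bottle is lying on the rails with its base pressed home on the stop plate. I handed the job in at about 18 s with the gripper still holding it; no verdict was reported.

**What I did:** The tool can only turn about its own pointing axis, so I couldn't tip the bottle with the wrist. I gripped it upright and tilted it cap-first over the stop plate's top edge with a light grip. I then laid it on the rails, let go briefly so it settled, gripped it again lower on the body at 70 N, and pushed it in.

**Last checks:**
- **Seating:** the last wrist picture shows the base flat on the plate, the plunger tail pushed out behind, and the bottle straight along the rails.
- **Push:** the tool stopped advancing at the plate and the force held steady at about 25 N. Allowing about 8 N for the plunger spring, I estimate about 17 N on the plate, well under 60 N.
- **Bystanders:** the path was planned clear of them, but I didn't measure their positions again at the end.
- **Disagreements:** the grip width read 38 mm against the 40 mm body, and heights measured from the camera images were up to about 4 mm off. At the end the top camera's colour check found no bottle pixels, so it gave no check. None of this changed the result.

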